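# Unlatch and open a meal-delivery case

## Task

Open the aluminium meal-delivery case on the packing counter. Press its round release button so that the T-handle pops out, turn the T-handle anticlockwise, about a quarter turn, until you feel it come up against its stop, then lift the lid by the handle until it stands open by itself at 45 degrees or more, and let go. Do it by feel, without jamming the button, wrenching the handle against its stop or pulling on the lid while it is still latched, and leave the other things on the counter where they are.

Things in the scene. Friction and masses are not known exactly. Their poses are not given: they have to be found in the camera images.
- case: Aluminium carrying case, 300 x 400 mm and 142 mm high with its lid shut, does not slide. Origin: centre of its underside, on the counter. x runs from the latch side (nearest the robot) to the hinge side, y to the left, z up. The latch's turning axis is vertical at x -100, y 0 mm on the lid.
- t_bar: Bar of the steel T-handle: 90 mm long (its y), 16 mm wide (its x), 14 mm thick; origin at its centre. Stowed: lies in a slot in the lid, across the case, top flush (1 mm proud), centre 136 mm above the counter; cannot be gripped or turned. Popped out: 28 mm higher, underside 15 mm clear of the lid, on a 14 mm stem at its middle. Turns about its own z axis.
- button: Round steel release button, 22 mm wide, 8 mm proud of the lid; origin: centre of its top. 72 mm to the right (case -y) of the T-handle's axis, at the end of the dark latch plate; the flush slotted disc at the plate's other end is a key cylinder. Pressed down: 6 mm travel, spring 4.5 N at first, about 10 N when the handle pops out at 5 mm. Over 30 N on it jams it.
- cam: Steel locking arm under the lid, out of sight, turned by the T-handle: 33 mm long, 16 mm wide; origin on the latch axis at the lid's underside. While latched it points to the case's front (-x) and catches under the strike with 2 mm of play; it clears the strike after 76 degrees.
- strike: Fixed steel rail inside the case's front wall, out of sight, under which the cam catches; origin at the case's underside below the latch axis. It carries at most 30 N, so do not pull up on the lid before the handle is turned.
- stop_plate: Plate with a stop screw under the lid, out of sight, 25 mm from the latch axis; origin at the plate. The screw is set differently on every case and not measured: it ends the turn somewhere between 80 and 105 degrees anticlockwise (from above). Turning takes 0.4 Nm all the way; at the stop it goes hard. Over 30 N on the screw (0.75 Nm more on the handle) bends it; a turn has met it at 2 N (0.05 Nm).
- lid_hinge (a point): Middle of the lid's hinge line, which runs along the case's y at the far side, 252 mm behind (case +x) the latch axis and 112 mm above the counter.
- handle_pop (a joint): How far the T-handle is out, in m: 0 stowed, 0.028 popped out (spring 12 N stowed, 5 N out). Pushed right in while unturned it catches again.
- lid (a joint): Opening angle of the lid in rad: 0 shut, 1.4 fully open; about 0.9 kg with its latch. Stiff hinges hold it wherever it is left; about 8 N at the handle, upwards, lifts it.
- mealbox_a: Bystander: steel meal box with green-rimmed lid, 170 x 120 x 65 mm, right of the case; origin: centre of its underside.
- mealbox_b: Bystander: smaller meal box, 140 x 100 x 60 mm, left of the case; origin: centre of its underside.
- water_bottle: Bystander: blue bottle, 66 mm wide, 200 mm high, left of the case; origin: centre of its underside.
- label_roll: Bystander: roll of labels standing on its flat side, 60 mm wide, 40 mm high, in front of the case; origin: centre of its underside.
- marker_pen: Bystander: marker pen lying in front of the case, 135 mm long, 12 mm thick; origin: on its underside.

How it is judged:
By the outcome, as a careful person would: the job done as asked, in the order asked, and still so for the second after the job is handed in, with the robot touching nothing.
It also fails if it takes over 67 s, if anything falls off the work surface, if the arm or the gripper's body presses on something with over 40 N, if the wrist force passes 120 N, or if a joint passes its speed limit or range.

## Robot

A 6-joint arm with a two-finger parallel gripper is mounted at the origin on the work surface. World frame = base frame: x ahead of the robot, y to its left, z up, the work surface at z = 0. Lengths are in mm, angles in rad, forces in N, time in s.
With the tool pointing down it reaches from about 350 to 875 mm from the base axis. Payload 4.2 kg.
Tool frame: the origin (TCP) lies at the very end of the fingers, on their centre line; the grasp point (between the pads) lies 19 mm behind it; z points along the fingers, y is the direction in which the jaws open and shut (so a half turn about z gives the same grasp; the last joint's range is limited). The gripper opens to 85 mm and grips with 20 to 120 N. Pads are 22 mm wide; open, the fingers measure 114 mm over their backs; the gripper's body (76 mm by 85 mm) begins 54 mm behind the grasp point. The pads swing forward as they close: fully open they stand 13 mm farther back than shut.
Start: joints at [1.539, 0.385, 0.008, 0, -1.194, -0.259], TCP at [179.167, 598.747, 231.312] pointing down, gripper open.
Joint ranges: [-3.14, 3.14], [-1.21, 2.06], [-1.07, 1.41], [-3.16, 2.05], [-2.99, -0.16], [-3.1, 3.1]. Speed limits (rad/s): [2.79, 2.79, 3.14, 3.14, 3.14, 3.14].

## Interface

Orientations are given as a unit quaternion [x, y, z, w].
In Python, from bench import arm, optics, job gives the robot as it stands.
- The arm moves only by the tool send_rows, never from a script. Its argument "steps" is a list that holds one entry, the list of rows, each a list of 5 numbers: the shift along the tool's x, y, z in cm, then the turn about the tool's z in rad, then the opening, from 0 (shut) to 1 (fully open). A call has 1 to 10 rows; each row shifts and turns the pose as measured when the row begins, along the tool's axes as they then stand; what a row does not reach is not made up. A row lasts 1/12 s, in which the tool goes at most 41.7 mm and 7.16 degrees, less where a joint would pass 70% of its speed; a pose out of reach is approached as far as the arm can. A call with a gripper value outside its range is refused whole. The fingers move at their own pace and stop on an object; the grip force is fixed at half the most. Time passes only in rows, so rows that do not move let the fingers close. It gives the time, the measured TCP pose, the force and the opening at its end, in the units of the state.
- arm.read_state(): the state, without advancing time (a new reading comes with each control period).
- optics.get_image(name): name is "scene" or "top" or "wrist"; returns (picture, depth): 420x560x3 uint8, blue, green, red; 420x560 float32, mm along the optical axis (not along the pixel's ray), 0 where there is no reading.
- optics.get_calibration(name): a dict with "K" (3x3 intrinsics, pixels), "rvec" (rotation vector, rad) and "tvec" (3), from world to camera coordinates, as OpenCV has them; the wrist camera has in their place "hand_eye" (4x4, takes a point from camera to tool coordinates, whose origin is the TCP and whose axes are the flange's). Camera axes: x right, y down, z forward; pixel columns grow to the right and rows downward; lengths in mm; the calibration is good to about 2 mm. A picture is of the moment at which its call begins: read the wrist's pose just before it. get_calibration takes no time and is no camera call.
- job.job_done(): hands the job in, once; it reports no verdict.
The state is a dict: "clock": time; "joints": joint angles; "joint_vel": joint speeds; "joint_efforts": joint torques, N m; "position": TCP position; "ee_rot": TCP orientation; "contact_force": force on the tool from outside, world axes, zero at the start; "wrist_torque": the same for the moment, N m; "gripper_width": finger opening in mm.
Only numpy, scipy, OpenCV 4.12 (cv2) and the standard library are available. Lean on these libraries where they do the work, as an engineer would, in place of code of your own. Each camera call takes 0.05 s, during which the arm holds its last target. There are 200 camera calls.

## Working session

There is one attempt and no reset: what is moved stays moved. The work goes in short steps, Python scripts to look and compute and a tool call to move; the robot and the scene stay as the last step left them, time stands still between calls to the robot, and variables do not carry over. Pictures are saved under pics/ and viewed, about 8 in all and at most 12, crops included, and the job is handed in when it is done.

Besides the shell and the picture viewer there is one more tool, called after ">>>" as name([rows], argument=value, ...), one row to a line, values as JSON. send_rows: Moves the arm, as the interface text tells. Its arguments: {"type":"object","properties":{"steps":{"type":"array","items":{"type":"array","items":{"type":"array","items":{"type":"number"}}}}},"required":["steps"]}

```bash
mkdir -p pics; cat > h.py <<'E'
import numpy as np, cv2
from bench import arm, optics, job
from scipy.spatial.transform import Rotation as R
def cam(name, s=None):
    """K, R, t world->camera"""
    c=optics.get_calibration(name); K=np.array(c["K"])
    if name!="wrist": return K, cv2.Rodrigues(np.array(c["rvec"],float))[0], np.array(c["tvec"],float).ravel()
    T=np.eye(4); T[:3,:3]=R.from_quat(s["ee_rot"]).as_matrix(); T[:3,3]=s["position"]
    W=np.linalg.inv(T@np.array(c["hand_eye"])); return K,W[:3,:3],W[:3,3]
def ray(c,px,z):
    K,Rm,t=c; d=Rm.T@np.linalg.inv(K)@np.array([px[0],px[1],1.]); o=-Rm.T@t
    return o+d*(z-o[2])/d[2]
def proj(c,P):
    K,Rm,t=c; p=K@(Rm@np.array(P)+t); return p[:2]/p[2]
E
python3 - <<'E'
from h import *
s=arm.read_state(); print(s)
for n in ("top","scene"):
    im,d=optics.get_image(n); cv2.imwrite(f"pics/{n}0.png",im); np.save(f"{n}0.npy",d)
E
```

```text
{'clock': 0.0, 'joints': array([ 1.53859487e+00,  3.85589731e-01,  6.62171937e-03, -5.22794743e-04,
       -1.19397888e+00, -2.58569235e-01]), 'joint_vel': array([-0.00148821, -0.00055571, -0.00144814,  0.00083191, -0.00032347,
        0.00037766]), 'joint_efforts': array([-1.08524790e-03, -3.92291486e+01,  1.88408142e+01,  4.18627247e+00,
       -4.48858991e-03, -4.33581704e-06]), 'position': array([179.00795745, 598.20975417, 230.1964091 ]), 'ee_rot': array([ 9.89435575e-01, -1.44969059e-01, -1.19954754e-04,  1.09584226e-03]), 'contact_force': array([-0.95747107, -0.71999898,  0.73556185]), 'wrist_torque': array([-0.0350525 ,  0.0299986 , -0.00766488]), 'gripper_width': 85.76522304728147}
```

View pics/top0.png

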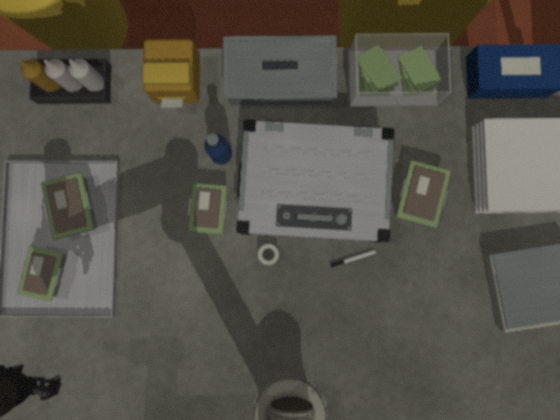

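View pics/scene0.png

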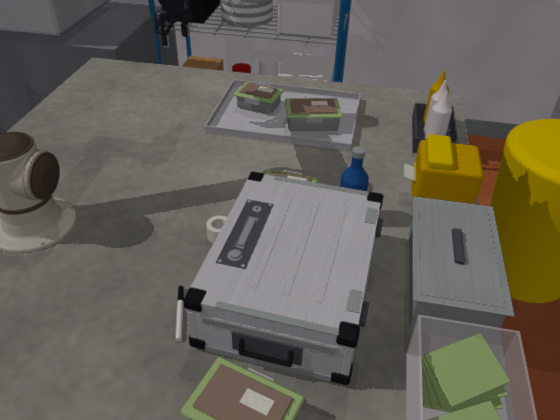

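The top view shows the case with its latch plate at about (278..352, 216): the button is at the right end, near (341,218), the key disc at the left near (287,216), and the bar between them. I'll measure it now.

```bash
python3 - <<'E'
from h import *
im=cv2.imread("pics/top0.png"); c=cam("top")
cv2.imwrite("pics/crop.png",cv2.resize(im[195:250,225:400],None,fx=4.5,fy=4.5,interpolation=cv2.INTER_CUBIC))
g=cv2.cvtColor(im,cv2.COLOR_BGR2GRAY)
m=(g<75).astype(np.uint8); m[:200]=0;m[235:]=0;m[:,:265]=0;m[:,365:]=0
m=cv2.morphologyEx(m,cv2.MORPH_CLOSE,np.ones((9,9)))
cs,_=cv2.findContours(m,0,2); k=max(cs,key=cv2.contourArea); r=cv2.minAreaRect(k); print(r)
b=cv2.boxPoints(r); print([ray(c,p,140).round(1) for p in b], ray(c,r[0],140))
for n,p in dict(button=(341,218),key=(287,216),bar0=(299,216),bar1=(332,218),FL=(243,228),FR=(384,235),BL=(249,127),BR=(388,133)).items(): print(n,ray(c,p,142).round(1))
d=np.load("top0.npy"); print(d[215:221,335:347].round(0))
E
```

```text
((313.5892333984375, 216.8938446044922), (73.60871124267578, 21.023136138916016), 3.1798300743103027)
[array([531.9,  31.1, 140. ]), array([587.7,  27.5, 140. ]), array([ 575. , -167.8,  140. ]), array([ 519.3, -163.5,  140. ])] [553.43602793 -68.23276837 140.        ]
button [ 549.7 -140.6  142. ]
key [556.3   2.3 142. ]
bar0 [556.  -29.5 142. ]
bar1 [ 549.9 -116.8  142. ]
FL [525.6 119.1 142. ]
FR [ 503.7 -253.2  142. ]
BL [797.4 102.1 142. ]
BR [ 777.4 -271.5  142. ]
[[1283. 1285. 1281. 1277. 1281. 1282. 1273. 1277. 1278. 1281. 1283. 1284.]
 [1280. 1280. 1282. 1277. 1273. 1274. 1275. 1279. 1272. 1275. 1279. 1285.]
 [1280. 1278. 1277. 1276. 1276. 1274. 1276. 1275. 1273. 1277. 1282. 1280.]
 [1279. 1279. 1282. 1276. 1276. 1271. 1274. 1275. 1275. 1280. 1272. 1277.]
 [1282. 1278. 1282. 1276. 1278. 1274. 1276. 1278. 1276. 1271. 1280. 1280.]
 [1280. 1280. 1284. 1275. 1277. 1278. 1275. 1275. 1275. 1277. 1277. 1282.]]
```

View pics/crop.png

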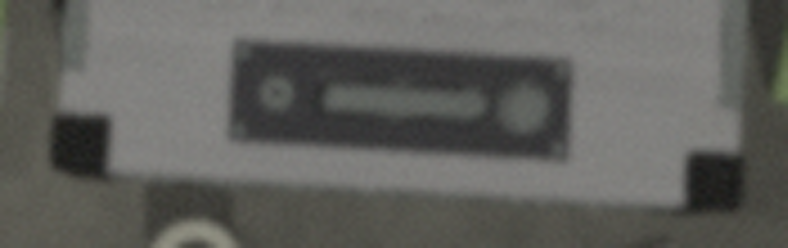

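The crop shows the button at crop (523,106), which is world (548,-141), and the bar centre at about (552,-70). The case yaw is about -0.05. I'll move over the latch first, then turn the tool so the jaws open across the bar.

>>> send_rows([
  [[2.8, 3.0, -0.3, 0, 0], [2.8, 3.0, -0.3, 0, 0], [2.8, 3.0, -0.3, 0, 0], [2.8, 3.0, -0.3, 0, 0], [2.8, 3.0, -0.3, 0, 0], [2.8, 3.0, -0.3, 0, 0], [2.8, 3.0, -0.3, 0, 0], [2.8, 3.0, -0.3, 0, 0], [2.8, 3.0, -0.3, 0, 0], [2.8, 3.0, -0.3, 0, 0]],
])

```text
clock: 0.93
position: [359.2, 227.2, 255.0]
ee_rot: [0.99, -0.139, -0.001, 0.007]
contact_force: [1.6, 0.4, -0.2]
gripper_width: -0.1
```

>>> send_rows([
  [[2.8, 3.0, 0, 0, 0], [2.8, 3.0, 0, 0, 0], [2.8, 3.0, 0, 0, 0], [2.8, 3.0, 0, 0, 0], [2.8, 3.0, 0, 0, 0], [2.8, 3.0, 0, 0, 0], [2.8, 3.0, 0, 0, 0], [2.8, 3.0, 0, 0, 0], [2.8, 3.0, 0, 0, 0], [0, 0, 0, 0, 0]],
])

```text
clock: 1.77
position: [526.2, -114.6, 257.2]
ee_rot: [0.99, -0.141, -0.002, 0.006]
contact_force: [0.8, 0.6, 0.6]
gripper_width: 0.2
```

>>> send_rows([
  [[0, 0, 0, 0.12, 0], [0, 0, 0, 0.12, 0], [0, 0, 0, 0.12, 0], [0, 0, 0, 0.12, 0], [0, 0, 0, 0.12, 0], [0, 0, 0, 0.12, 0], [0, 0, 0, 0.12, 0], [0, 0, 0, 0.12, 0], [0, 0, 0, 0.12, 0], [0, 0, 0, 0.12, 0]],
])

```text
clock: 2.6
position: [522.6, -117.4, 250.2]
ee_rot: [0.72, -0.693, -0.004, 0.01]
contact_force: [-0.3, -0.9, -0.5]
gripper_width: 0.1
```

>>> send_rows([
  [[0, 0, 0, 0.12, 0], [0, 0, 0, 0, 0], [0, 0, 0, 0, 0]],
])

```text
clock: 2.85
position: [521.4, -116.6, 248.9]
ee_rot: [-0.676, 0.737, 0.005, -0.011]
contact_force: [0.3, -0.6, -0.4]
gripper_width: -0.0
```

```bash
python3 - <<'E'
from h import *
s=arm.read_state(); im,d=optics.get_image("wrist"); cv2.imwrite("pics/w1.png",im)
Rm=R.from_quat(s["ee_rot"]).as_matrix(); print(s["clock"],s["position"],Rm.round(3),s["joints"],s["contact_force"])
c=cam("wrist",s)
for n,P in dict(b=(548,-141,150),t=(552,-70,143),tcp=s["position"]).items(): print(n,proj(c,P))
E
```

```text
2.85 [ 521.43822476 -116.61802577  248.92113121] [[-0.086 -0.996 -0.022]
 [-0.996  0.086 -0.008]
 [ 0.01   0.022 -1.   ]] [ 0.08732801  0.2279559  -0.17482452  0.00671115 -1.19102078 -0.17594863] [ 0.34509344 -0.58422902 -0.41725541]
b [241.19978353 182.74244029]
t [247.06407106 258.51299437]
tcp [278.56564687 260.93065869]
```

View pics/w1.png

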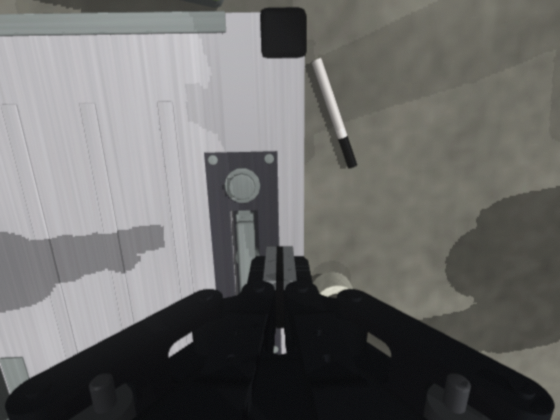

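The wrist view shows the button at about (242,185), close to the predicted (241,183), with the plate's far corners at (206,152) and (277,151). I'll ray-cast these.

```bash
python3 - <<'E'
from h import *
s=arm.read_state(); c=cam("wrist",s); im=cv2.imread("pics/w1.png")
g=cv2.medianBlur(cv2.cvtColor(im,cv2.COLOR_BGR2GRAY),3)
h=cv2.HoughCircles(g[160:212,215:270],cv2.HOUGH_GRADIENT,1,30,param1=80,param2=12,minRadius=13,maxRadius=22); print(h)
x,y=h[0,0,:2]+[215,160]; B=ray(c,(x,y),150); print("button",(x,y),B)
for p in [(206,152),(277,151),(214,285),(278,235),(237,212),(256,212),(238,280),(256,240)]: print(p,ray(c,p,142).round(1))
Rm=R.from_quat(s["ee_rot"]).as_matrix(); print("tool delta to button",Rm.T@(B-s["position"]))
E
```

```text
[[[26.5 24.5 17.4]]]
button (np.float64(241.5), np.float64(184.5)) [ 547.94814945 -139.54433745  150.        ]
(206, 152) [ 574.5 -167.5  142. ]
(277, 151) [ 516.5 -163.2  142. ]
(214, 285) [585.8 -45.8 142. ]
(278, 235) [522.2 -89.6 142. ]
(237, 212) [ 555.7 -114.2  142. ]
(256, 212) [ 539.3 -112.7  142. ]
(238, 280) [563.  -48.7 142. ]
(256, 240) [542.2 -86.7 142. ]
tool delta to button [ 19.54519282 -30.49622396  98.49919644]
```

>>> send_rows([
  [[0.49, -0.76, 2.0, 0, 0], [0.49, -0.76, 2.0, 0, 0], [0.49, -0.76, 2.0, 0, 0], [0.49, -0.76, 2.0, 0, 0], [0, 0, 0, 0, 0], [0, 0, 0, 0, 0]],
])

```text
clock: 3.4
position: [550.4, -139.5, 167.7]
ee_rot: [-0.682, 0.732, 0.003, -0.009]
contact_force: [0.8, 0.3, 0.2]
gripper_width: -0.2
```

```bash
cat > d.py <<'E'
import sys
from h import *
s=arm.read_state(); Rm=R.from_quat(s["ee_rot"]).as_matrix()
print(s["clock"],s["position"].round(1),"x-axis",Rm[:,0].round(3),"z",Rm[:,2].round(3),"F",s["contact_force"].round(2),"T",s["wrist_torque"].round(3),"w",round(s["gripper_width"],1))
if len(sys.argv)>3: print("tool delta cm",(Rm.T@(np.array(sys.argv[1:4],float)-s["position"])/10).round(2))
E
python3 d.py 548 -139.5 150
```

```text
3.4 [ 550.4 -139.5  167.7] x-axis [-0.071 -0.997  0.009] z [-0.018 -0.008 -1.   ] F [0.83 0.28 0.24] T [ 0.045 -0.072 -0.022] w -0.2
tool delta cm [0.01 0.21 1.77]
```

>>> send_rows([
  [[0, 0.2, 0.7, 0, 0], [0, 0, 0.5, 0, 0], [0, 0, 0, 0, 0]],
])

```text
clock: 3.65
position: [548.3, -138.9, 157.1]
ee_rot: [-0.683, 0.731, 0.002, -0.008]
contact_force: [0.3, -0.7, 0.1]
gripper_width: -0.3
```

>>> send_rows([
  [[0, 0, 0, 0, 0], [0, 0, 0, 0, 0]],
])

```text
clock: 3.82
position: [548.5, -138.5, 158.6]
ee_rot: [-0.683, 0.73, 0.001, -0.007]
contact_force: [0.1, 0.1, 0.3]
gripper_width: 0.7
```

>>> send_rows([
  [[0.05, 0, 0.3, 0, 0], [0, 0, 0.3, 0, 0], [0, 0, 0.2, 0, 0]],
])

```text
clock: 4.07
position: [549.4, -138.9, 152.3]
ee_rot: [-0.683, 0.73, -0.0, -0.006]
contact_force: [-0.1, -1.0, -0.2]
gripper_width: -0.3
```

>>> send_rows([
  [[0, 0, 0.2, 0, 0]],
])

```text
clock: 4.15
position: [549.4, -138.9, 150.2]
ee_rot: [-0.684, 0.73, -0.001, -0.006]
contact_force: [-0.9, -0.0, -0.4]
gripper_width: -0.0
```

>>> send_rows([
  [[0, 0, 0.2, 0, 0]],
])

```text
clock: 4.23
position: [549.5, -139.0, 148.9]
ee_rot: [-0.684, 0.73, -0.001, -0.006]
contact_force: [-4.2, 2.8, 11.6]
gripper_width: -0.3
```

>>> send_rows([
  [[0, 0, 0.03, 0, 0]],
])

```text
clock: 4.32
position: [549.5, -139.0, 149.7]
ee_rot: [-0.684, 0.73, -0.001, -0.006]
contact_force: [-3.8, 2.1, 5.7]
gripper_width: 0.2
```

>>> send_rows([
  [[0, 0, 0.08, 0, 0]],
])

```text
clock: 4.4
position: [549.5, -139.0, 149.8]
ee_rot: [-0.684, 0.729, -0.001, -0.006]
contact_force: [-1.7, 1.0, 4.6]
gripper_width: -0.1
```

>>> send_rows([
  [[0, 0, 0.1, 0, 0]],
])

```text
clock: 4.48
position: [549.5, -139.0, 149.6]
ee_rot: [-0.684, 0.729, -0.001, -0.006]
contact_force: [-2.0, 1.4, 5.6]
gripper_width: 0.1
```

>>> send_rows([
  [[0, 0, 0.18, 0, 0]],
])

```text
clock: 4.57
position: [549.5, -139.0, 149.0]
ee_rot: [-0.684, 0.729, -0.002, -0.006]
contact_force: [-4.3, 2.3, 9.9]
gripper_width: -0.3
```

>>> send_rows([
  [[0, 0, 0.18, 0, 0]],
])

```text
clock: 4.65
position: [549.5, -139.0, 148.9]
ee_rot: [-0.685, 0.729, -0.002, -0.006]
contact_force: [-4.1, 2.6, 12.7]
gripper_width: 0.1
```

>>> send_rows([
  [[0, 0, 0.18, 0, 0]],
])

```text
clock: 4.73
position: [549.5, -139.0, 148.9]
ee_rot: [-0.685, 0.729, -0.002, -0.006]
contact_force: [-5.4, 2.5, 11.3]
gripper_width: 0.5
```

```bash
python3 - <<'E'
from h import *
s=arm.read_state(); im,d=optics.get_image("wrist"); t,_=optics.get_image("top");sc,_=optics.get_image("scene")
a=cv2.resize(im[120:340,120:420],(560,410)); b=cv2.resize(sc[180:290,190:300],(400,400),interpolation=2)
cv2.imwrite("pics/w2.png",np.hstack([a[:400],b])[:, :960]); 
o=cv2.imread("pics/w2.png"); cv2.imwrite("pics/w2.png",cv2.resize(o,(800,333)))
print(s["joint_efforts"].round(2),s["contact_force"],s["wrist_torque"])
E
```

```text
[ -0.94 -29.39  14.92   3.32   1.27  -0.  ] [-5.40088333  2.51027548 11.26173893] [ 0.86491044  1.33771489 -0.02447102]
```

View pics/w2.png

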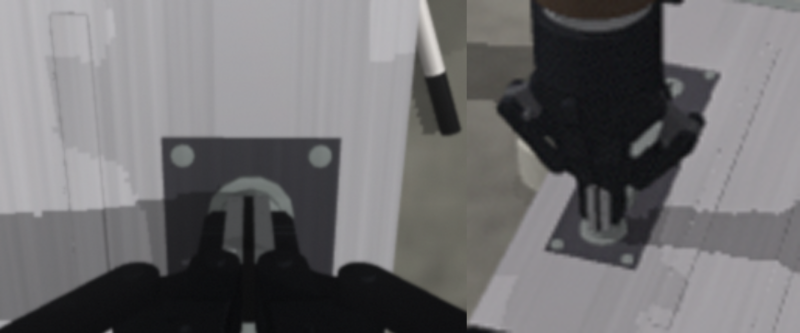

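The picture confirms the tips sit centred on the button, so I'll press a little harder, staying well below 30 N.

>>> send_rows([
  [[0, 0, 0.24, 0, 0]],
])

```text
clock: 4.97
position: [549.6, -138.9, 148.7]
ee_rot: [-0.685, 0.728, -0.003, -0.006]
contact_force: [-4.7, 3.0, 10.7]
gripper_width: 0.2
```

>>> send_rows([
  [[0, 0, 0.24, 0, 0]],
])

```text
clock: 5.05
position: [549.6, -139.0, 148.4]
ee_rot: [-0.685, 0.728, -0.003, -0.006]
contact_force: [-4.5, 4.1, 12.5]
gripper_width: 0.2
```

>>> send_rows([
  [[0, 0, 0.27, 0, 0]],
])

```text
clock: 5.13
position: [549.5, -139.0, 147.9]
ee_rot: [-0.686, 0.728, -0.004, -0.006]
contact_force: [-4.8, 3.1, 12.1]
gripper_width: 0.0
```

>>> send_rows([
  [[0, 0, 0.3, 0, 0]],
])

```text
clock: 5.22
position: [549.5, -139.0, 147.1]
ee_rot: [-0.686, 0.728, -0.004, -0.006]
contact_force: [-5.1, 2.7, 13.5]
gripper_width: -0.3
```

>>> send_rows([
  [[0, 0, 0.3, 0, 0]],
])

```text
clock: 5.3
position: [549.6, -139.0, 146.4]
ee_rot: [-0.686, 0.727, -0.005, -0.006]
contact_force: [-4.2, 3.4, 13.3]
gripper_width: 0.2
```

>>> send_rows([
  [[0, 0, 0.3, 0, 0]],
])

```text
clock: 5.38
position: [549.6, -139.0, 145.8]
ee_rot: [-0.687, 0.727, -0.005, -0.005]
contact_force: [-5.2, 2.3, 11.5]
gripper_width: -0.1
```

>>> send_rows([
  [[0, 0, 0.3, 0, 0]],
])

```text
clock: 5.47
position: [549.6, -139.0, 145.2]
ee_rot: [-0.687, 0.727, -0.006, -0.005]
contact_force: [-4.9, 4.0, 14.0]
gripper_width: 0.2
```

>>> send_rows([
  [[0, 0, 0.3, 0, 0]],
])

```text
clock: 5.55
position: [549.7, -139.0, 144.6]
ee_rot: [-0.687, 0.726, -0.006, -0.005]
contact_force: [-4.5, 2.2, 10.1]
gripper_width: -0.2
```

>>> send_rows([
  [[0, 0, 0.3, 0, 0]],
])

```text
clock: 5.63
position: [549.8, -139.1, 144.0]
ee_rot: [-0.688, 0.726, -0.007, -0.005]
contact_force: [-6.9, 4.9, 16.6]
gripper_width: -0.1
```

>>> send_rows([
  [[0, 0, 0.2, 0, 0]],
])

```text
clock: 5.72
position: [549.7, -139.1, 144.1]
ee_rot: [-0.688, 0.726, -0.008, -0.005]
contact_force: [-4.2, 2.3, 9.8]
gripper_width: -0.2
```

The button bottomed softly at z 144 with a peak of 16.6 N. I'll retreat and check that the handle popped out.

>>> send_rows([
  [[0, 0, -2.5, 0, 0], [0, 0, -3, 0, 0], [-2.6, 0, -2, 0, 0], [-2.6, 0, -1.5, 0, 0], [-2.6, 0, 0, 0, 0.6], [-2.6, 0, 0, 0, 0.6], [-2.6, 0, 0, 0, 0.6], [0, 0, 0, 0, 0.6], [0, 0, 0, 0, 0.6]],
])

```text
clock: 6.47
position: [558.4, -3.0, 235.6]
ee_rot: [-0.686, 0.727, -0.008, -0.003]
contact_force: [0.1, -0.2, 0.2]
gripper_width: 51.2
```

```bash
python3 d.py 553 -68 151; python3 - <<'E'
from h import *
s=arm.read_state(); im,d=optics.get_image("wrist"); cv2.imwrite("pics/w3.png",im); np.save("w3.npy",d)
c=cam("wrist",s)
for n,P in dict(b=(548,-139.5,150),t=(553,-68,171),t0=(553,-68,143)).items(): print(n,proj(c,P))
E
```

```text
6.4667 [558.4  -3.  235.6] x-axis [-0.057 -0.998  0.015] z [ 0.008 -0.016 -1.   ] F [ 0.15 -0.25  0.25] T [ 0.044  0.043 -0.011] w 51.2
tool delta cm [6.39 0.24 8.55]
b [283.61397674  19.3463502 ]
t [282.06788094 129.66262453]
t0 [282.03738994 128.89755156]
```

View pics/w3.png

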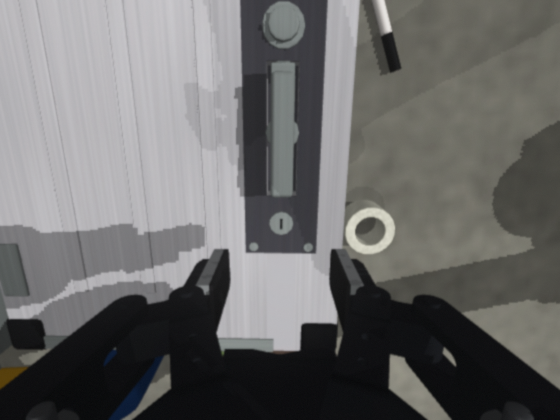

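The picture shows the handle out, with its bar from (284,63) to (281,195). Its centre is at (282,129), exactly as predicted. I'll go down on it now.

>>> send_rows([
  [[2.1, 0.08, 1.2, 0.02, 0.6], [2.1, 0.08, 1.2, 0, 0.6], [2.1, 0.08, 1.2, 0, 0.6], [0, 0, 0.5, 0, 0.6], [0, 0, 0, 0, 0.6]],
])

```text
clock: 6.93
position: [551.5, -72.0, 192.9]
ee_rot: [-0.678, 0.735, -0.008, -0.003]
contact_force: [0.8, 0.3, 0.2]
gripper_width: 51.0
```

```bash
python3 d.py 553 -68 151; python3 - <<'E'
from h import *
d=np.load("w3.npy"); print("bar",np.median(d[80:180,278:288]),"plate",np.median(d[180:240,303:315]))
E
```

```text
6.9333 [551.5 -72.  192.9] x-axis [-0.081 -0.997  0.015] z [ 0.008 -0.016 -1.   ] F [0.8  0.33 0.16] T [0.057 0.02  0.019] w 51.0
tool delta cm [-0.47 -0.08  4.18]
bar 201.45143 plate 245.54553
```

>>> send_rows([
  [[-0.4, -0.05, 1.5, 0, 0.6], [0, 0, 1.3, 0, 0.6], [0, 0, 0.9, 0, 0.6], [0, 0, 0, 0, 0.6]],
])

```text
clock: 7.27
position: [553.7, -70.4, 155.7]
ee_rot: [-0.676, 0.737, -0.009, -0.002]
contact_force: [-0.1, 1.0, 0.5]
gripper_width: 51.3
```

```bash
python3 d.py 553 -68 152
```

```text
7.2667 [553.7 -70.4 155.7] x-axis [-0.085 -0.996  0.015] z [ 0.01  -0.016 -1.   ] F [-0.13  0.97  0.49] T [0.048 0.047 0.054] w 51.3
tool delta cm [-0.24  0.09  0.36]
```

>>> send_rows([
  [[-0.2, 0.05, 0.35, 0, 0.6], [0, 0, 0, 0, 0.4], [0, 0, 0, 0, 0.2], [0, 0, 0, 0, 0.1], [0, 0, 0, 0, 0.1], [0, 0, 0, 0, 0]],
])

```text
clock: 7.77
position: [553.9, -67.7, 153.8]
ee_rot: [-0.677, 0.736, -0.01, -0.001]
contact_force: [0.7, -1.0, -2.7]
gripper_width: 14.6
```

>>> send_rows([
  [[0, 0, 0, 0, 0], [0, 0, 0, 0, 0]],
])

```text
clock: 7.93
position: [553.9, -67.7, 153.7]
ee_rot: [-0.678, 0.735, -0.01, -0.001]
contact_force: [0.0, -0.1, -1.4]
gripper_width: 14.2
```

```bash
python3 d.py 553 -68 152
```

```text
7.9333 [553.9 -67.7 153.7] x-axis [-0.082 -0.997  0.016] z [ 0.012 -0.017 -1.   ] F [ 0.01 -0.14 -1.38] T [-0.044  0.121  0.159] w 14.2
tool delta cm [0.03 0.09 0.17]
```

>>> send_rows([
  [[0, 0, 0, -0.06, 0], [0, 0, 0, -0.08, 0], [0, 0, 0, -0.08, 0], [0, 0, 0, -0.08, 0]],
])

```text
clock: 8.27
position: [554.2, -67.7, 153.7]
ee_rot: [0.781, -0.625, 0.01, 0.001]
contact_force: [-0.0, -0.8, -1.6]
gripper_width: 14.6
```

```bash
python3 d.py 553 -68 152;  python3 - <<'E'
from h import *
s=arm.read_state()
t,_=optics.get_image("top");sc,_=optics.get_image("scene"); im,_=optics.get_image("wrist")
cv2.imwrite("pics/v4.png",np.hstack([cv2.resize(im[150:420,100:460],(400,300)),cv2.resize(sc[170:270,200:333],(400,300),interpolation=2)]))
E
```

```text
8.2667 [554.2 -67.7 153.7] x-axis [ 0.219 -0.976  0.017] z [ 0.013 -0.015 -1.   ] F [-0.05 -0.77 -1.6 ] T [-0.021  0.034 -0.449] w 14.6
tool delta cm [0.   0.13 0.17]
```

View pics/v4.png

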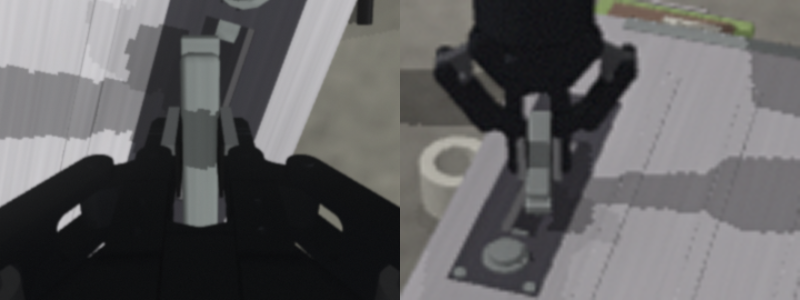

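The bar is turning with the gripper, and the torque is the expected 0.45 Nm. I'll keep turning.

>>> send_rows([
  [[0, 0, 0, -0.09, 0], [0, 0, 0, -0.09, 0], [0, 0, 0, -0.09, 0], [0, 0, 0, -0.09, 0], [0, 0, 0, -0.09, 0], [0, 0, 0, -0.09, 0], [0, 0, 0, -0.09, 0], [0, 0, 0, -0.09, 0], [0, 0, 0, -0.09, 0], [0, 0, 0, -0.09, 0]],
])

```text
clock: 9.25
position: [555.0, -66.8, 153.7]
ee_rot: [0.975, -0.224, 0.009, 0.003]
contact_force: [-0.7, -0.7, -2.0]
gripper_width: 14.3
```

```bash
cat >> d.py <<'E'
print("turned deg",np.degrees(np.arctan2(Rm[1,0],Rm[0,0])+1.653).round(1))
E
python3 d.py 553 -68 152
```

```text
9.25 [555.  -66.8 153.7] x-axis [ 0.9   -0.436  0.019] z [ 0.017 -0.009 -1.   ] F [-0.67 -0.67 -1.95] T [ 0.187  0.061 -0.407] w 14.3
tool delta cm [-0.13  0.2   0.17]
turned deg 68.8
```

>>> send_rows([
  [[0, 0, 0, -0.05, 0], [0, 0, 0, -0.05, 0], [0, 0, 0, -0.04, 0]],
])

```text
clock: 9.5
position: [555.0, -66.6, 153.7]
ee_rot: [0.988, -0.157, 0.009, 0.002]
contact_force: [-0.2, -1.1, -1.4]
gripper_width: 14.8
```

```bash
python3 d.py
```

```text
9.5 [555.  -66.6 153.7] x-axis [ 0.951 -0.309  0.019] z [ 0.018 -0.007 -1.   ] F [-0.18 -1.05 -1.39] T [ 0.15   0.005 -0.417] w 14.8
turned deg 76.7
```

>>> send_rows([
  [[0, 0, 0, -0.03, 0]],
])

```text
clock: 9.58
position: [555.0, -66.5, 153.7]
ee_rot: [0.99, -0.143, 0.009, 0.002]
contact_force: [-0.1, -0.4, -2.1]
gripper_width: 14.1
```

```bash
python3 d.py
```

```text
9.5833 [555.  -66.5 153.7] x-axis [ 0.959 -0.283  0.019] z [ 0.018 -0.007 -1.   ] F [-0.13 -0.43 -2.08] T [ 0.092  0.018 -0.424] w 14.1
turned deg 78.3
```

>>> send_rows([
  [[0, 0, 0, -0.03, 0]],
])

```text
clock: 9.67
position: [555.0, -66.5, 153.7]
ee_rot: [0.992, -0.129, 0.009, 0.002]
contact_force: [-0.5, -0.1, -1.0]
gripper_width: 14.7
```

```bash
python3 d.py
```

```text
9.6667 [555.  -66.5 153.7] x-axis [ 0.966 -0.256  0.019] z [ 0.018 -0.006 -1.   ] F [-0.55 -0.09 -1.03] T [ 0.185  0.053 -0.445] w 14.7
turned deg 79.9
```

>>> send_rows([
  [[0, 0, 0, -0.03, 0]],
])

```text
clock: 9.75
position: [555.0, -66.5, 153.7]
ee_rot: [0.993, -0.116, 0.009, 0.002]
contact_force: [-0.1, -0.6, -0.8]
gripper_width: 14.8
```

```bash
python3 d.py
```

```text
9.75 [555.  -66.5 153.7] x-axis [ 0.973 -0.23   0.019] z [ 0.018 -0.006 -1.   ] F [-0.07 -0.58 -0.76] T [ 0.136  0.101 -0.422] w 14.8
turned deg 81.4
```

>>> send_rows([
  [[0, 0, 0, -0.03, 0]],
])

```text
clock: 9.83
position: [555.0, -66.4, 153.8]
ee_rot: [0.995, -0.102, 0.01, 0.002]
contact_force: [-0.4, -0.6, -1.9]
gripper_width: 14.4
```

```bash
python3 d.py
```

```text
9.8333 [555.  -66.4 153.8] x-axis [ 0.979 -0.203  0.019] z [ 0.019 -0.005 -1.   ] F [-0.43 -0.56 -1.89] T [ 0.129  0.055 -0.416] w 14.4
turned deg 83.0
```

>>> send_rows([
  [[0, 0, 0, -0.03, 0]],
])

```text
clock: 9.92
position: [555.0, -66.4, 153.7]
ee_rot: [0.996, -0.088, 0.01, 0.001]
contact_force: [0.7, -0.3, -0.7]
gripper_width: 14.6
```

```bash
python3 d.py
```

```text
9.9167 [555.  -66.4 153.7] x-axis [ 0.984 -0.176  0.019] z [ 0.019 -0.005 -1.   ] F [ 0.67 -0.27 -0.7 ] T [ 0.101  0.033 -0.421] w 14.6
turned deg 84.6
```

>>> send_rows([
  [[0, 0, 0, -0.03, 0]],
])

```text
clock: 10.0
position: [555.0, -66.4, 153.7]
ee_rot: [0.997, -0.075, 0.01, 0.001]
contact_force: [-0.1, -0.3, -1.2]
gripper_width: 14.5
```

```bash
python3 d.py
```

```text
10.0 [555.  -66.4 153.7] x-axis [ 0.989 -0.149  0.019] z [ 0.019 -0.004 -1.   ] F [-0.07 -0.28 -1.17] T [ 0.196  0.063 -0.425] w 14.5
turned deg 86.2
```

>>> send_rows([
  [[0, 0, 0, -0.025, 0]],
])

```text
clock: 10.08
position: [555.0, -66.4, 153.7]
ee_rot: [0.998, -0.063, 0.01, 0.001]
contact_force: [0.8, -1.1, -1.0]
gripper_width: 14.5
```

```bash
python3 d.py
```

```text
10.0833 [555.  -66.4 153.7] x-axis [ 0.992 -0.126  0.019] z [ 0.019 -0.004 -1.   ] F [ 0.78 -1.11 -1.02] T [ 0.07   0.099 -0.397] w 14.5
turned deg 87.5
```

>>> send_rows([
  [[0, 0, 0, -0.025, 0]],
])

```text
clock: 10.17
position: [555.0, -66.3, 153.8]
ee_rot: [0.999, -0.051, 0.01, 0.001]
contact_force: [0.6, -0.4, -1.2]
gripper_width: 14.7
```

```bash
python3 d.py
```

```text
10.1667 [555.  -66.3 153.8] x-axis [ 0.995 -0.102  0.019] z [ 0.019 -0.003 -1.   ] F [ 0.65 -0.41 -1.22] T [ 0.206  0.084 -0.41 ] w 14.7
turned deg 88.9
```

>>> send_rows([
  [[0, 0, 0, -0.025, 0]],
])

```text
clock: 10.25
position: [555.0, -66.3, 153.7]
ee_rot: [0.999, -0.038, 0.01, 0.001]
contact_force: [-1.0, 0.2, -1.0]
gripper_width: 14.5
```

```bash
python3 d.py
```

```text
10.25 [555.  -66.3 153.7] x-axis [ 0.997 -0.076  0.019] z [ 0.019 -0.003 -1.   ] F [-0.99  0.2  -1.02] T [ 0.226  0.149 -0.405] w 14.5
turned deg 90.3
```

>>> send_rows([
  [[0, 0, 0, -0.025, 0]],
])

```text
clock: 10.33
position: [555.0, -66.3, 153.8]
ee_rot: [1.0, -0.025, 0.01, 0.001]
contact_force: [0.4, -0.4, -1.2]
gripper_width: 14.5
```

```bash
python3 d.py
```

```text
10.3333 [555.  -66.3 153.8] x-axis [ 0.999 -0.051  0.019] z [ 0.019 -0.003 -1.   ] F [ 0.36 -0.39 -1.2 ] T [ 0.126  0.116 -0.41 ] w 14.5
turned deg 91.8
```

>>> send_rows([
  [[0, 0, 0, -0.025, 0]],
])

```text
clock: 10.42
position: [555.0, -66.2, 153.8]
ee_rot: [1.0, -0.012, 0.01, 0.001]
contact_force: [-1.2, -1.0, -2.0]
gripper_width: 14.5
```

```bash
python3 d.py
```

```text
10.4167 [555.  -66.2 153.8] x-axis [ 1.    -0.025  0.019] z [ 0.019 -0.003 -1.   ] F [-1.16 -0.96 -1.98] T [ 0.163  0.112 -0.431] w 14.5
turned deg 93.3
```

>>> send_rows([
  [[0, 0, 0, -0.025, 0]],
])

```text
clock: 10.5
position: [555.0, -66.2, 153.7]
ee_rot: [1.0, 0.001, 0.01, 0.001]
contact_force: [0.1, -0.8, -1.2]
gripper_width: 14.6
```

```bash
python3 d.py
```

```text
10.5 [555.  -66.2 153.7] x-axis [1.    0.001 0.019] z [ 0.019 -0.002 -1.   ] F [ 0.13 -0.77 -1.25] T [ 0.157  0.079 -0.404] w 14.6
turned deg 94.8
```

>>> send_rows([
  [[0, 0, 0, -0.025, 0]],
])

```text
clock: 10.58
position: [555.0, -66.2, 153.8]
ee_rot: [1.0, 0.014, 0.01, 0.001]
contact_force: [-0.2, -1.1, -0.5]
gripper_width: 14.3
```

```bash
python3 d.py
```

```text
10.5833 [555.  -66.2 153.8] x-axis [0.999 0.027 0.019] z [ 0.019 -0.002 -1.   ] F [-0.17 -1.08 -0.53] T [ 0.137  0.056 -0.404] w 14.3
turned deg 96.3
```

>>> send_rows([
  [[0, 0, 0, -0.025, 0]],
])

```text
clock: 10.67
position: [555.0, -66.1, 153.7]
ee_rot: [1.0, 0.027, 0.01, 0.001]
contact_force: [-0.1, -0.3, -0.3]
gripper_width: 14.3
```

```bash
python3 d.py
```

```text
10.6667 [555.  -66.1 153.7] x-axis [0.998 0.053 0.019] z [ 0.019 -0.002 -1.   ] F [-0.12 -0.33 -0.33] T [ 0.139  0.077 -0.482] w 14.3
turned deg 97.8
```

Torque has risen to 0.48 Nm, so I'll confirm with one smaller step.

>>> send_rows([
  [[0, 0, 0, -0.015, 0]],
])

```text
clock: 10.75
position: [555.0, -66.1, 153.7]
ee_rot: [0.999, 0.034, 0.01, 0.001]
contact_force: [0.5, -0.3, -0.8]
gripper_width: 14.5
```

```bash
python3 d.py
```

```text
10.75 [555.  -66.1 153.7] x-axis [0.997 0.068 0.019] z [ 0.019 -0.002 -1.   ] F [ 0.53 -0.26 -0.77] T [ 0.132  0.082 -0.716] w 14.5
turned deg 98.6
```

The stop is met at 98.6°, at about 0.3 Nm over running torque. That's well under the 0.75 Nm limit. I'll ease off and start lifting gently.

>>> send_rows([
  [[0, 0, 0, 0.006, 0], [0.03, 0, -0.15, 0, 0], [0.06, 0.01, -0.3, 0, 0], [0.1, 0.01, -0.5, 0, 0]],
])

```text
clock: 11.08
position: [555.8, -66.2, 160.0]
ee_rot: [1.0, 0.03, 0.008, 0.001]
contact_force: [3.6, -1.7, -9.8]
gripper_width: 14.3
```

```bash
python3 d.py
```

```text
11.0833 [555.8 -66.2 160. ] x-axis [0.998 0.06  0.015] z [ 0.015 -0.001 -1.   ] F [ 3.61 -1.72 -9.76] T [-0.193 -0.66  -0.365] w 14.3
turned deg 98.1
```

The lid is coming up freely at about 10 N, so I'll follow the arc.

>>> send_rows([
  [[0.22, 0.03, -1.0, 0, 0], [0.24, 0.03, -1.0, 0, 0], [0.29, 0.04, -1.0, 0, 0], [0.33, 0.05, -1.0, 0, 0], [0.37, 0.05, -1.0, 0, 0], [0.4, 0.06, -1.0, 0, 0]],
])

```text
clock: 11.58
position: [574.6, -67.5, 214.1]
ee_rot: [0.999, 0.032, 0.003, 0.001]
contact_force: [6.5, -2.6, -14.2]
gripper_width: 14.2
```

```bash
cat >> d.py <<'E'
z=s["position"][2]-153.7; a0=np.arctan2(52,252); r=np.hypot(52,252); a=np.arcsin((52+z)/r)
def pt(a): q=r*(np.cos(a0)-np.cos(a)); return np.array([555+.997*q,-66.1-.075*q,153.7+r*np.sin(a)-52])
print("phi",np.degrees(a-a0).round(1),"ideal",pt(a).round(1))
for k in (5,10,15,20): print(k,"deg on: tool cm",(Rm.T@(pt(a+np.radians(k))-s["position"])/10).round(2))
E
python3 d.py
```

```text
11.5833 [574.6 -67.5 214.1] x-axis [0.998 0.063 0.006] z [ 0.006 -0.002 -1.   ] F [  6.5   -2.62 -14.22] T [-0.406 -1.298 -0.124] w 14.2
turned deg 98.3
phi 14.2 ideal [575.5 -67.6 214.1]
5 deg on: tool cm [ 1.16  0.17 -1.97]
10 deg on: tool cm [ 2.39  0.35 -3.83]
15 deg on: tool cm [ 3.78  0.54 -5.58]
20 deg on: tool cm [ 5.32  0.76 -7.21]
```

>>> send_rows([
  [[0.55, 0.08, -1.0, 0, 0], [0.58, 0.08, -0.97, 0, 0], [0.62, 0.09, -0.95, 0, 0], [0.65, 0.09, -0.93, 0, 0], [0.68, 0.1, -0.9, 0, 0], [0.7, 0.1, -0.87, 0, 0]],
])

```text
clock: 12.08
position: [601.4, -69.1, 257.0]
ee_rot: [0.999, 0.032, -0.02, -0.002]
contact_force: [-2.8, 0.5, -11.3]
gripper_width: 14.4
```

```bash
python3 d.py
```

```text
12.0833 [601.4 -69.1 257. ] x-axis [ 0.997  0.065 -0.041] z [-0.041  0.002 -0.999] F [ -2.76   0.48 -11.26] T [ 0.076  1.027 -0.168] w 14.4
turned deg 98.4
phi 25.5 ideal [601.7 -69.6 257. ]
5 deg on: tool cm [ 1.38  0.24 -1.79]
10 deg on: tool cm [ 2.87  0.45 -3.45]
15 deg on: tool cm [ 4.5   0.69 -4.97]
20 deg on: tool cm [ 6.26  0.94 -6.34]
```

>>> send_rows([
  [[0.7, 0.1, -0.9, 0, 0], [0.72, 0.1, -0.87, 0, 0], [0.75, 0.11, -0.85, 0, 0], [0.78, 0.12, -0.82, 0, 0], [0.82, 0.12, -0.8, 0, 0], [0.85, 0.13, -0.77, 0, 0]],
])

```text
clock: 12.58
position: [630.2, -71.0, 288.5]
ee_rot: [0.998, 0.034, -0.059, -0.006]
contact_force: [-6.1, 1.9, -5.8]
gripper_width: 14.7
```

```bash
python3 d.py
```

```text
12.5833 [630.2 -71.  288.5] x-axis [ 0.991  0.069 -0.118] z [-0.118  0.007 -0.993] F [-6.08  1.94 -5.79] T [ 0.605  2.069 -0.06 ] w 14.7
turned deg 98.7
phi 34.9 ideal [629.8 -71.7 288.5]
5 deg on: tool cm [ 1.45  0.29 -1.66]
10 deg on: tool cm [ 3.08  0.52 -3.18]
15 deg on: tool cm [ 4.83  0.78 -4.56]
20 deg on: tool cm [ 6.7   1.05 -5.77]
```

>>> send_rows([
  [[0.82, 0.13, -0.85, 0, 0], [0.84, 0.13, -0.83, 0, 0], [0.87, 0.13, -0.8, 0, 0], [0.89, 0.14, -0.78, 0, 0], [0.92, 0.14, -0.75, 0, 0], [0.94, 0.14, -0.72, 0, 0]],
])

```text
clock: 13.08
position: [667.7, -73.3, 317.3]
ee_rot: [0.994, 0.037, -0.101, -0.01]
contact_force: [-8.4, 0.8, -4.6]
gripper_width: 14.5
```

```bash
python3 d.py
```

```text
13.0833 [667.7 -73.3 317.3] x-axis [ 0.977  0.077 -0.199] z [-0.201  0.012 -0.98 ] F [-8.4   0.85 -4.6 ] T [ 0.542  2.101 -0.088] w 14.5
turned deg 99.2
phi 45.2 ideal [666.2 -74.5 317.3]
5 deg on: tool cm [ 1.48  0.36 -1.48]
10 deg on: tool cm [ 3.25  0.63 -2.83]
15 deg on: tool cm [ 5.13  0.91 -4.03]
20 deg on: tool cm [ 7.1   1.22 -5.06]
```

>>> send_rows([
  [[0.8, 0.15, -0.75, 0, 0], [0.85, 0.15, -0.72, 0, 0], [0.9, 0.16, -0.7, 0, 0], [0.92, 0.16, -0.68, 0, 0], [0.6, 0.1, -0.42, 0, 0], [0, 0, 0, 0, 0]],
])

```text
clock: 13.58
position: [700.8, -75.3, 334.7]
ee_rot: [0.99, 0.042, -0.132, -0.013]
contact_force: [2.9, -0.4, -1.6]
gripper_width: 14.3
```

```bash
python3 d.py; python3 - <<'E'
from h import *
im,_=optics.get_image("scene"); cv2.imwrite("pics/s5.png",im[60:,100:440])
E
```

```text
13.5833 [700.8 -75.3 334.7] x-axis [ 0.962  0.087 -0.261] z [-0.263  0.014 -0.965] F [ 2.9  -0.43 -1.56] T [ 0.014 -0.843 -0.1  ] w 14.3
turned deg 99.9
phi 53.2 ideal [697.3 -76.8 334.7]
5 deg on: tool cm [ 1.4   0.42 -1.29]
10 deg on: tool cm [ 3.26  0.72 -2.51]
15 deg on: tool cm [ 5.22  1.04 -3.56]
20 deg on: tool cm [ 7.26  1.38 -4.43]
```

View pics/s5.png

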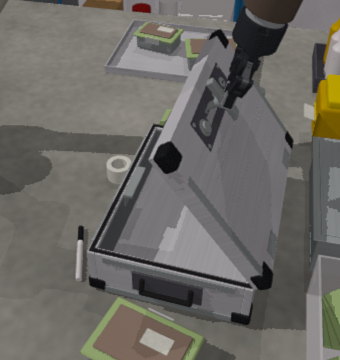

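The picture shows the lid standing well open, about 53° by the arc, with the gripper still on the handle. I'll release and withdraw along the fingers.

>>> send_rows([
  [[0, 0, 0, 0, 0.3], [0, 0, 0, 0, 0.5], [0, 0, 0, 0, 0.6], [0, 0, 0, 0, 0.6], [0, 0, -0.5, 0, 0.6], [0, 0, -1.5, 0, 0.6], [0, 0, -2.5, 0, 0.6], [0, 0, -3, 0, 0.6], [0, 0, -3, 0, 0.6], [0, 0, 0, 0, 0.6]],
])

```text
clock: 14.47
position: [724.7, -77.5, 446.3]
ee_rot: [0.991, 0.043, -0.122, -0.011]
contact_force: [0.6, -0.2, -0.0]
gripper_width: 51.6
```

```bash
python3 d.py; python3 - <<'E'
from h import *
im,_=optics.get_image("scene"); cv2.imwrite("pics/s6.png",np.hstack([im[60:,100:440],cv2.resize(optics.get_image("top")[0],(460,345))[:, :].copy() if 0 else optics.get_image("top")[0][60:,100:]]))
E
```

```text
14.4667 [724.7 -77.5 446.3] x-axis [ 0.966  0.088 -0.242] z [-0.244  0.01  -0.97 ] F [ 0.56 -0.18 -0.01] T [-0.007 -0.478  0.037] w 51.6
turned deg 99.9
phi nan ideal [nan nan nan]
5 deg on: tool cm [nan nan nan]
10 deg on: tool cm [nan nan nan]
15 deg on: tool cm [nan nan nan]
20 deg on: tool cm [nan nan nan]d.py:7: RuntimeWarning: invalid value encountered in arcsin
  z=s["position"][2]-153.7; a0=np.arctan2(52,252); r=np.hypot(52,252); a=np.arcsin((52+z)/r)
```

View pics/s6.png

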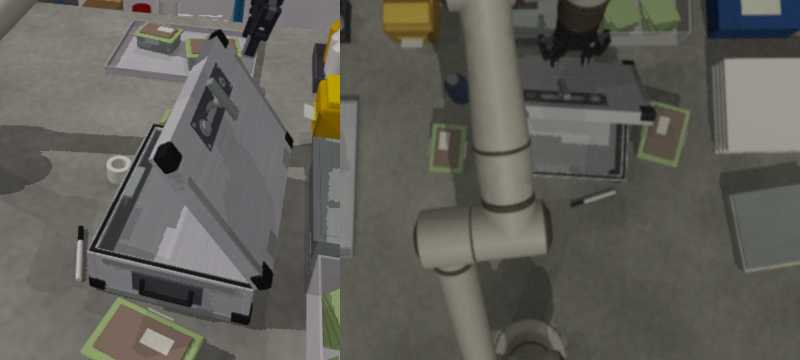

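```bash
python3 -c "
from bench import job
print(job.job_done())"
```

```text
the job is handed in; nothing more can be done
None
```

The case is open and the job is handed in after about 14.5 s of the 67 s allowed. The lid stands by itself at about 53–55°, estimated from the handle's arc.

- **Button:** I pressed it to its 6 mm bottom. The force peaked at 16.6 N, against a jam limit of 30 N, and the wrist picture then showed the T-handle popped out.
- **T-handle:** I turned it anticlockwise at about 0.41 Nm until it met the stop at about 98°. Torque there reached 0.72 Nm, which is 0.3 Nm over running and well below the 0.75 Nm extra that bends the screw. Then I eased off slightly.
- **Lid:** I lifted it along its hinge arc with wrist force readings of about 15 N or less. The gripper tilted about 15° with the handle on the way up, which did no harm. I then let go and backed straight out.

**Last checks:**
- The final pictures show the lid in the same place after release, with the gripper well clear.
- The bystanders visible in the pictures look where they were; I did not re-measure their positions.
- The wrist force read about 0.6 N at the end.

**Readings that disagreed:**
- The gripper read 14.5 mm on the 16 mm bar.
- The wrist depth put the bar 44 mm above the plate rather than about 30 mm.
- A 0.48 Nm wrist moment remained in free air with the tool tilted.
- The button took 10–14 N on the way down, more than the 4.5–10 N stated.

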